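# Rotate the jar stock in the lane organiser

### The arm

A 6-joint arm with a two-finger parallel gripper is mounted at the origin on a cart in front of the work surface, level with it; the furniture and walls round the work are solid. World frame = base frame: x ahead of the robot, y to its left, z up, the work surface at z = 0. Lengths are in m, angles in rad, forces in N, time in s.
With the tool pointing down it reaches from about 0.35 to 0.975 m from the base axis. Payload 17.4 kg.
Tool frame: the origin (TCP) lies midway between the tips of the shut fingers; the grasp point (between the pads) lies 19 mm behind it; z points along the fingers, y is the line along which they close (so a half turn about z gives the same grasp; the last joint's range is limited). The gripper opens to 85 mm and grips with 20 to 120 N. Pads are 22 mm wide; open, the fingers measure 114 mm over their backs; the gripper's body (76 mm by 85 mm) begins 54 mm behind the grasp point. The pads swing forward as they close: fully open they stand 13 mm farther back than shut.
Start: joints at [1.179, 0.116, 1.442, -0, 1.584, -0.038], TCP at [0.234, 0.633, 0.231] pointing down, gripper open.
Joint ranges: [-2.83, 2.83], [-0.83, 2.19], [0.07, 2.5], [-1.14, 4.28], [0.01, 3], [-2.97, 2.97]. Speed limits (rad/s): [1.89, 1.89, 2.22, 3.14, 3.14, 3.14].

### API

Orientations are given as [roll, pitch, yaw] about the fixed x, y, z axes, in that order (R = Rz(yaw) Ry(pitch) Rx(roll)).
In Python, from station import robot gives the robot as it stands. Calls block until the motion is done:
- robot.move_to(position, orientation): joint-space move of the TCP to a pose.
- robot.servo_line(position, orientation=None, feed=0.15, max_force=None): straight line of the TCP; orientation=None keeps the orientation; feed is the mean speed in m/s. With max_force (N) it stops when the force on the tool has changed by that much, and returns True; else False.
- robot.set_joints(angles): joint-space move.
- robot.command_gripper(opening, newtons=None): finger opening in m; newtons is the grip in N (None keeps the last); returns when the fingers have stopped.
- robot.dwell(seconds).
- robot.solve_ik(position, orientation): joint angles nearest the present ones, or None.
- robot.grab_frame(name): name is "scene" or "side" or "wrist"; returns a dict with "frame" (480x640x3 uint8, red, green, blue), "camera_matrix" (3x3 intrinsics, pixels), "dist" ([k1, k2, p1, p2, k3] as OpenCV has them; the pictures are not rectified), "cam_to_world" (4x4, takes a point from camera to world coordinates). Camera axes: x right, y up, looking along -z (the intrinsics and any distortion apply to the point x, -y, -z); pixel columns grow to the right and rows downward; lengths in m; the calibration is good to about 2 mm. A picture is of the moment at which its call begins. There is no depth.
A pose or a line that the arm cannot do raises robot.Unreachable and nothing moves.
- robot.job_done(): hands the job in; it is judged then, once.
Readings, each from a call of its own:
- robot.read_t(): time.
- robot.read_joint_positions(): joint angles.
- robot.read_qd(): joint speeds.
- robot.read_tau(): joint torques, N m.
- robot.read_tcp_pos(): TCP position.
- robot.read_tool_rot(): TCP orientation.
- robot.read_force(): force on the tool from outside, world axes, zero at the start.
- robot.read_ft_torque(): the same for the moment, N m.
- robot.read_gripper_width(): finger opening in m.
- robot.read_grip_force(): force on a finger pad.
Only numpy, scipy, OpenCV 4.12 (cv2) and the standard library are available. Lean on these libraries where they do the work, as an engineer would, in place of code of your own. Each camera call takes 0.05 s, during which the arm holds its last target. There are 200 camera calls.

### The job

Restock the jar lane, oldest in front: slide the older silver-capped jar forward along its lane, without lifting it, until it presses firmly but gently on the sprung front stop, before the new jar goes in. Then stand the new matching jar behind it in the same lane, closed up to it with no gap, the older one still resting on the stop. Do not ram the stop, knock jars over or disturb the slim jar in the other lane or the things round about.

Things in the scene. Friction and masses are not known exactly. Their poses are not given: they have to be found in the camera images.
- organiser: Fixed wooden two-lane jar organiser without a floor (jars stand on the worktop). Origin on the worktop under its middle; x runs along the lanes to the back, y to the left, z up. Rails 25 mm high run from x = -142 to +130 mm: a middle one 28 mm wide, side ones 14 mm. The two lanes between are 80 mm wide, centred at y = +54 and -54 mm. A tie bar 12 mm high closes the back at x = 126 to 140 mm.
- front_stops: The organiser's two front stops; its origin and axes are the organiser's. In each lane a sprung rubber pad, 70 mm wide, 8 to 44 mm high, whose back face (touched by the jar) stands anywhere from x = -90 to -50 mm, set differently in each lane, not reported: feel for it. It yields forward up to 15 mm at 0.8 N/mm, then is rigid. A jar let go stays lightly pressed on it by its own friction.
- old_jar: The older jar: round glass jar with a silver-grey screw cap, 60 mm diameter, 105 mm high, 0.23 to 0.46 kg, standing in the rear part of one of the two lanes (which one varies). Origin at the centre of its underside, z up. It slides on the worktop with 1 to 5 N.
- new_jar: The new jar, the same kind as the older one: round, silver-grey screw cap, 60 mm diameter, 105 mm high (its solid body 98 mm), 0.23 to 0.46 kg, standing on the worktop to the right of the organiser. Origin at the centre of its underside, z up.
- slim_jar: Slim spice jar, 47 mm diameter, 98 mm high, standing in the other lane; to be left alone. Origin at the centre of its underside.
- garlic: Garlic bulb, 48 mm, a bystander behind the new jar. Origin under its middle.
- mug: Dark mug, 88 mm across without its handle, 106 mm high, a bystander at the right. Origin under its middle.
- tin: Round food tin, 76 mm diameter, 58 mm high, a bystander at the right. Origin under its middle.
- shaker: Glass shaker with a metal top, 44 mm diameter, 90 mm high, a bystander at the left. Origin under its middle.
- lemon: Lemon, 73 mm long, a bystander at the left. Origin under its middle.

How it is judged:
On the way:
1. the older jar presses on the sprung front stop with more than 1.5 N, while the new jar is not yet in the organiser (contact force between old_jar and front_stops above 1.5 N and horizontal distance between new_jar and old_jar above 0.12 m), for 0.2 s.
At the end, for the whole second after the job is handed in: The older jar rests on the front stop (contact over 0.1 N); the new jar stands behind it in the same lane, axes less than 66 mm apart (gap under 6 mm); both upright within 0.1 rad on the worktop and at rest (contact force between old_jar and front_stops above 0.1 N and horizontal distance between old_jar and new_jar below 0.066 m and (y of each of old_jar, new_jar in the frame of organiser above 0.014 m or y of each of old_jar, new_jar in the frame of organiser below -0.014 m) and x of new_jar in the frame of organiser above -0.05 m and height (world z) of each of old_jar, new_jar below 0.008 m and angle between each of old_jar, new_jar's own z axis and vertical below 0.1 rad and linear speed of each of old_jar, new_jar below 0.02 m/s); the robot touches nothing.
It fails at once if the stop is rammed: more than 25 N between the older jar and the stops (contact force between old_jar and front_stops above 25 N).
It fails at once if the older jar is lifted more than 12 mm (height (world z) of old_jar above 0.012 m).
It fails at once if a jar is knocked over (tilt over 0.5 rad) (angle between any of old_jar, new_jar's own z axis and vertical above 0.5 rad).
It fails at once if the slim jar is moved more than 15 mm (distance of slim_jar from where it was at the start of the episode above 0.015 m).
It fails at once if a bystander is moved more than 30 mm (distance of any of garlic, mug, tin, shaker, lemon from where it was at the start of the episode above 0.03 m).
It also fails if it takes over 64 s, if anything falls off the work surface, if the arm or the gripper's body presses on something with over 40 N, if the wrist force passes 120 N, or if a joint passes its speed limit or range.

## Working session

There is one attempt and no reset: what is moved stays moved. The work goes in short steps, each a Python script; the robot and the scene stay as the last script left them, time stands still between calls to the robot, and variables do not carry over. Pictures are saved under pics/ and viewed, at most 10 in all, crops included, and the job is handed in when it is done.

```bash
mkdir -p pics
cat > h.py <<'E'
import numpy as np, cv2
from station import robot
def snap(n,f):
    d=robot.grab_frame(n); cv2.imwrite(f'pics/{f}.png',d['frame'][:,:,::-1]); np.savez(f'pics/{f}.npz',**{k:np.array(d[k]) for k in('camera_matrix','dist','cam_to_world','frame')}); return d
def ray(f,uv):
    d=np.load(f'pics/{f}.npz'); p=cv2.undistortPoints(np.array([[uv]],float),d['camera_matrix'],d['dist'])[0,0]
    T=d['cam_to_world']; r=T[:3,:3]@[p[0],-p[1],-1]; return T[:3,3],r/np.linalg.norm(r)
def atz(f,uv,z):
    o,r=ray(f,uv); return o+r*(z-o[2])/r[2]
def tri(*fu):
    A=np.zeros((3,3));b=np.zeros(3);L=[]
    for f,uv in fu:
        o,r=ray(f,uv);P=np.eye(3)-np.outer(r,r);A+=P;b+=P@o;L.append((o,P))
    x=np.linalg.solve(A,b); return x,[np.linalg.norm(P@(x-o)) for o,P in L]
E
python3 -c "
from h import *
for n in('scene','side'):
    d=snap(n,n);print(n,d['cam_to_world'][:3,3])
print(robot.read_t(),robot.read_tool_rot())"
```

```text
scene [-0.51845741 -0.74955164  0.86856508]
side [ 0.2032068  -1.13343507  1.00031605]
0.1 [-3.14053765e+00 -5.73953421e-06  2.78773262e+00]
```

View pics/scene.png

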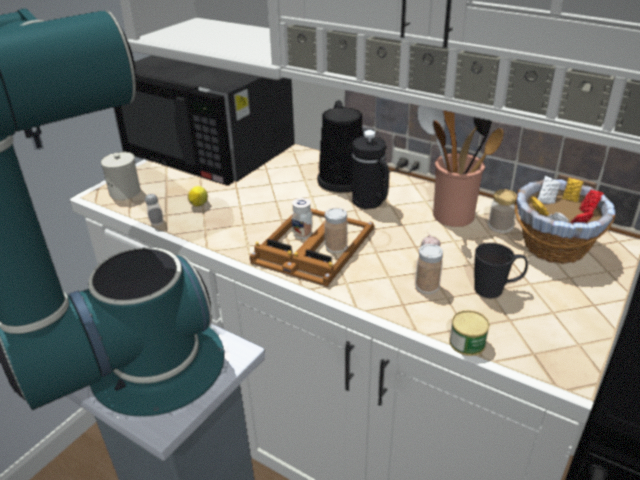

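View pics/side.png

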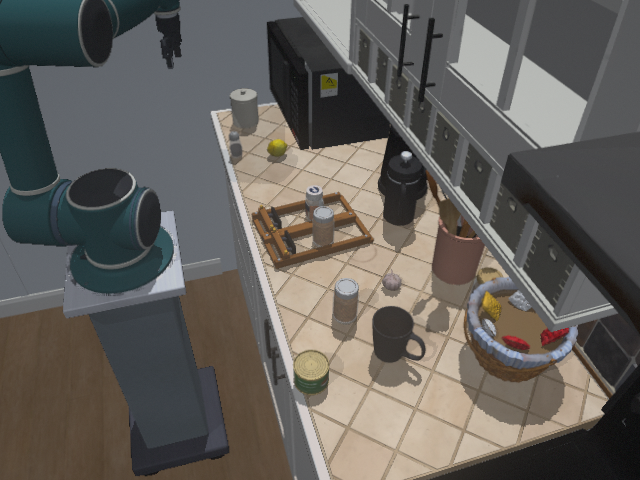

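The scene view shows the slim jar in the left lane at (302,212), the old jar in the right lane at (336,230), the new jar at (429,268) with the garlic behind it at (430,243). In the side view the old jar is at (323,225) and the new one at (346,300). Next I'll enlarge both views.

```bash
python3 -c "
from h import *
a=cv2.imread('pics/scene.png')[190:300,240:460];b=cv2.imread('pics/side.png')[170:340,240:420]
cv2.imwrite('pics/c1.png',cv2.resize(a,(792,396),interpolation=3));cv2.imwrite('pics/c2.png',cv2.resize(b,(630,595),interpolation=3))"
```

```text
(no output)
```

View pics/c1.png

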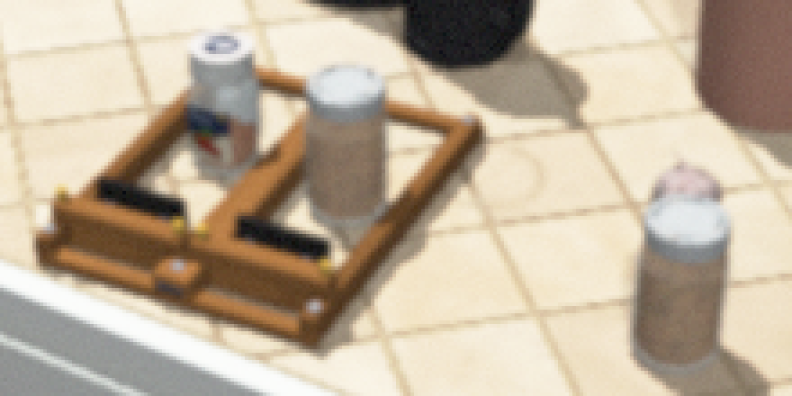

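View pics/c2.png

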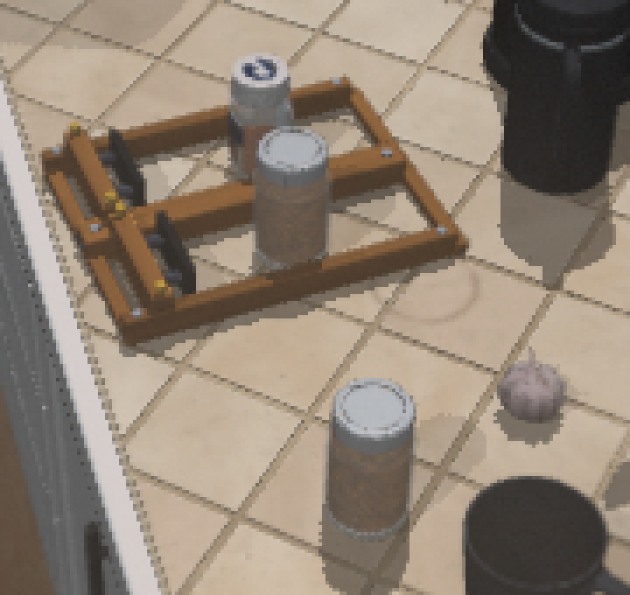

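The enlargements show the cap centres: old jar c1 (347,83) and c2 (292,148), new jar c1 (688,218) and c2 (373,405). The rail screws are also visible at front right, back right and front left. Next step is triangulation.

```bash
python3 -c "
from h import *
np.set_printoptions(precision=4,suppress=True)
c1=lambda u,v:('scene',((u+.5)/3.6+239.5,(v+.5)/3.6+189.5)); c2=lambda u,v:('side',((u+.5)/3.5+239.5,(v+.5)/3.5+169.5))
P={}
for n,a,b in[('old',(347,83),(292,148)),('new',(688,218),(373,405)),('slim',(222,46),(261,70)),('garlic',(688,185),(532,390)),('RB',(470,122),(440,230)),('RF',(315,305),(137,313)),('LF',(43,215),(56,152))]:
    P[n],e=tri(c1(*a),c2(*b));print(n,P[n],np.array(e))
for n,b in[('LBside',(337,82)),('MB',(387,152)),('MF',(95,229)),('RBside',(440,230)),('RFside',(137,313)),('LFs',(56,152))]:
    P[n]=atz(*c2(*b),.025);print(n,P[n])
for a,b in[('RFside','RBside'),('LFs','LBside'),('MF','MB'),('RF','LF')]:
    d=P[b]-P[a];print(a,b,np.arctan2(d[1],d[0]),np.linalg.norm(d))
print('mug',atz('side',(393,322),.106),'tin',atz('side',(311,365),.058))
"
```

```text
old [ 0.532  -0.0983  0.1066] [0.0003 0.0003]
new [ 0.5061 -0.3606  0.1066] [0.0002 0.0002]
slim [0.5398 0.0101 0.0987] [0.0004 0.0004]
garlic [ 0.6469 -0.3061  0.0267] [0.0023 0.0023]
RB [ 0.6408 -0.1354  0.0285] [0.0009 0.0009]
RF [ 0.396  -0.158   0.0295] [0.0005 0.0005]
LF [0.3778 0.0468 0.0305] [0.0054 0.0054]
LBside [0.6246 0.0702 0.025 ]
MB [ 0.6346 -0.0296  0.025 ]
MF [ 0.3872 -0.055   0.025 ]
RBside [ 0.6429 -0.1304  0.025 ]
RFside [ 0.3968 -0.1541  0.025 ]
LFs [0.3772 0.0451 0.025 ]
RFside RBside 0.0959932779458059 0.24723894538000307
LFs LBside 0.10096689953308119 0.24867729976412126
MF MB 0.10237259391802996 0.2486990707483137
RF LF 1.6595454550191233 0.20560469670013484
mug [ 0.5672 -0.4868  0.106 ] tin [ 0.3808 -0.5095  0.058 ]
```

```bash
cat >> h.py <<'E'
np.set_printoptions(precision=4,suppress=True)
YAW=0.10; X=np.array([np.cos(YAW),np.sin(YAW),0]); Y=np.array([-X[1],X[0],0]); O=np.array([.517,-.0417,0])
def org(p): d=np.array(p)-O; return np.array([d@X,d@Y,p[2]])
def w(x,y,z): return O+x*X+y*Y+[0,0,z]
def st(*m): print(*m,'t',round(robot.read_t(),2),'org',org(robot.read_tcp_pos()),'F',np.array(robot.read_force())@np.c_[X,Y,[0,0,1]],'w',robot.read_gripper_width())
E
python3 - <<'E'
from h import *
q0=np.array(robot.read_joint_positions())
p=np.array([.532,-.0983,0])
for yw in (YAW,YAW+np.pi,YAW-np.pi):
    print(yw,robot.solve_ik(p+[0,0,.042],[np.pi,0,yw]))
yw=YAW+np.pi
robot.move_to(p+[0,0,.2],[np.pi,0,yw]); st('above')
snap('wrist','w1')
for f in [0]:
    d=np.load('pics/w1.npz');T=np.linalg.inv(d['cam_to_world'])
    def px(P):
        c=T@np.r_[P,1]; u=c[:2]/-c[2]*[1,-1]; return cv2.projectPoints(np.array([[u[0],u[1],1.]]),np.zeros(3),np.zeros(3),d['camera_matrix'],d['dist'])[0].ravel()
    for n,P in dict(old=p+[0,0,.105],mb=w(.118,0,.025),rb=w(.118,-.101,.025),mf=w(-.13,0,.025)).items(): print(n,px(P))
E
```

```text
0.1 [-0.2299 -0.0574  1.9349 -0.      1.2642  1.2409]
3.241592653589793 [-0.2299 -0.0574  1.9349  0.      1.2642 -1.9007]
-3.041592653589793 [-0.2299 -0.0574  1.9349  0.      1.2642 -1.9007]
above t 2.88 org [ 0.0095 -0.0573  0.2   ] F [-0.7309  0.6801 -0.5686] w 0.08542147116651153
old [319.2122 244.2921]
mb [376.6277 322.561 ]
rb [276.477  322.4624]
mf [392.0324  47.0518]
```

View pics/w1.png

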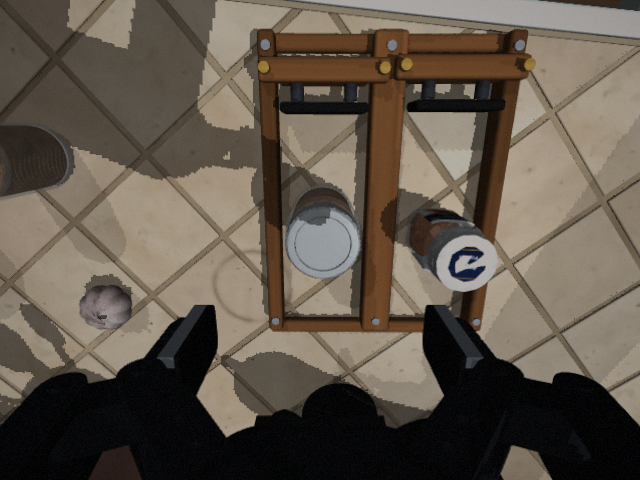

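The wrist view shows the old cap centred at (324,242), 5 px from prediction. The rail screws sit on their predictions within about 2 px, and the back edge of the stop pad is near (323,102–113). I'll correct the grasp by a few mm, grip, and slide in small steps.

Run:
```python
from h import *
p=(atz('w1',(324,242),.105)+[.532,-.0983,.105])/2; o=org(p); print('old',o,'pad face',org(atz('w1',(325,114),.044)))
R=[np.pi,0,YAW+np.pi]; x,y=o[:2]; z=.042
robot.servo_line(w(x,y,.12),R,feed=.2)
print(robot.servo_line(w(x,y,z),R,feed=.06,max_force=8)); st('down')
robot.command_gripper(.05,25); st('grip')
```

```text
old [ 0.0084 -0.0561  0.105 ] pad face [-0.0792 -0.0534  0.044 ]
False
down t 4.93 org [ 0.0086 -0.0562  0.0424] F [-0.9604 -0.907  -0.1318] w 0.08549239590412386
grip t 5.3 org [ 0.0086 -0.0561  0.0424] F [-0.778   1.6177  5.5571] w 0.05711415284314531
```

Run:
```python
from h import *
x0,y,z=org(robot.read_tcp_pos()); R=[np.pi,0,YAW+np.pi]; z=.0424
print(robot.servo_line(w(-.01,y,z),R,feed=.03,max_force=14)); st()
print(robot.servo_line(w(-.03,y,z),R,feed=.03,max_force=8)); st()
x=-.03; base=None; F=[]
while x>-.085:
    x-=.0025; robot.servo_line(w(x,y,z),R,feed=.03,max_force=8); f=np.array(robot.read_force())@X; F.append(f)
    if f>min(F)+5: break
print(np.array(F)); robot.dwell(.4); st('pressed')
```

```text
False
t 6.07 org [-0.01   -0.0563  0.0427] F [ 2.6735 -0.7351  5.9786] w 0.05708100577437603
True
t 6.47 org [-0.0181 -0.0562  0.0431] F [-0.9082 -0.6288  2.1265] w 0.056846231635367714
[-0.5518 -0.8618 -0.0946  0.1846 -0.8586 -0.5752 -0.298  -1.4793 -0.5768
 -1.2174 -1.0584  0.1986 -0.2225  1.4894  4.2077]
pressed t 10.59 org [-0.0604 -0.0565  0.0436] F [ 3.2315  0.0596 -0.    ] w 0.05695204374186518
```

Run:
```python
from h import *
x,y,z=org(robot.read_tcp_pos()); R=[np.pi,0,YAW+np.pi]
for i in range(4):
    x-=.002; robot.servo_line(w(x,y,.043),R,feed=.02,max_force=8); robot.dwell(.15); st(i)
    if np.array(robot.read_force())@X>7.5: break
robot.dwell(.4); st('held')
robot.command_gripper(.085); robot.dwell(.2); st('open'); xr,yr=org(robot.read_tcp_pos())[:2]
robot.servo_line(w(xr,yr,.2),R,feed=.2); st('up')
snap('wrist','w2')
```

```text
0 t 10.99 org [-0.0617 -0.0565  0.0436] F [6.3702 1.1301 2.3559] w 0.05733330103796739
1 t 11.39 org [-0.0635 -0.0566  0.0437] F [8.1394 0.4011 1.9042] w 0.057208025091290846
held t 11.79 org [-0.0635 -0.0565  0.0437] F [8.2299 0.2742 1.5406] w 0.05729110198150188
open t 12.39 org [-0.0645 -0.0565  0.0429] F [ 0.0841 -1.0856  0.3653] w 0.08532589594592432
up t 13.32 org [-0.0649 -0.0563  0.1986] F [ 0.3794  0.0205 -0.3786] w 0.08469223139143872
```

View pics/w2.png

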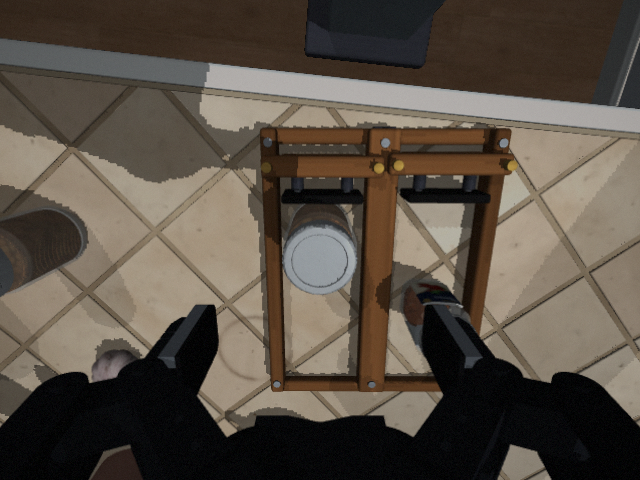

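The old cap now sits at (319,258), upright behind the pad, and the slim jar is untouched. The press was about 8 N. Next I'll fetch the new jar.

Run:
```python
from h import *
R=[np.pi,0,YAW+np.pi]; print('old now',org(atz('w2',(319,258),.105)))
n=np.array([.5061,-.3606,0]); 
robot.move_to(n+[0,0,.2],R); st('above new')
snap('wrist','w3')
```

```text
old now [-0.0555 -0.0569  0.105 ]
above new t 14.39 org [-0.0425 -0.3152  0.2   ] F [0.4167 0.3962 0.2759] w 0.08494629403902602
```

View pics/w3.png

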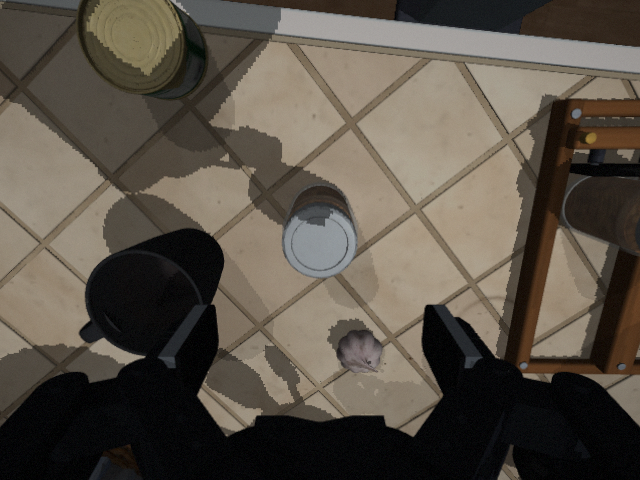

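The new cap is at (320,240), centred under the tool as predicted. The mug at (150,290) and the garlic at (360,350) clear the fingers.

Run:
```python
from h import *
R=[np.pi,0,YAW+np.pi]; n=np.array([.5061,-.3606,0])+X*.002
robot.servo_line(n+[0,0,.12],R,feed=.2)
robot.servo_line(n+[0,0,.042],R,feed=.06,max_force=8); st('down')
robot.command_gripper(.05,35); st('grip')
robot.servo_line(n+[0,0,.14],R,feed=.1); st('lift')
x=.028; y=-.056
a=org(n); robot.servo_line(w(x,a[1],.14),R,feed=.15)
robot.servo_line(w(x,y,.14),R,feed=.15); robot.dwell(.2); st('over')
robot.servo_line(w(x,y,.06),R,feed=.1)
print(robot.servo_line(w(x,y,.041),R,feed=.02,max_force=4)); st('placed')
```

```text
down t 16.44 org [-0.0405 -0.3164  0.0425] F [-0.1822 -0.7895  0.122 ] w 0.08519713753491553
grip t 16.81 org [-0.0405 -0.3162  0.0425] F [-1.4159  2.4742  5.6615] w 0.058254102015635814
lift t 17.94 org [-0.0409 -0.316   0.1391] F [ 0.8697  0.7885 -3.3251] w 0.058395340149290105
over t 20.63 org [ 0.028  -0.0563  0.1399] F [ 0.6872  0.1013 -3.4979] w 0.05783065051793473
True
placed t 22.4 org [ 0.0279 -0.0559  0.0425] F [-1.3547  0.3094  5.7991] w 0.05839843785411064
```

Run:
```python
from h import *
R=[np.pi,0,YAW+np.pi]; y=org(robot.read_tcp_pos())[1]; x=.012
robot.servo_line(w(x,y,.0428),R,feed=.02,max_force=12); st('near'); F=[]
while x>-.010:
    x-=.0015; robot.servo_line(w(x,y,.0428),R,feed=.02,max_force=8); robot.dwell(.1); f=np.mean([np.array(robot.read_force())@X for _ in range(3)]); F.append(f)
    if f>min(F)+4: break
print(np.array(F)); robot.dwell(.2); st('closed')
```

```text
near t 23.32 org [ 0.0117 -0.0559  0.0425] F [ 0.1927  0.5438 -0.1243] w 0.05838931357655588
[-0.2898  2.9358  4.6272]
closed t 24.57 org [ 0.0076 -0.0559  0.0429] F [ 5.6326  0.5213 -2.3336] w 0.05809943820933932
```

Run:
```python
from h import *
R=[np.pi,0,YAW+np.pi]; x,y,_=org(robot.read_tcp_pos())
for i in range(2):
    x-=.0015; robot.servo_line(w(x,y,.0428),R,feed=.02,max_force=8); robot.dwell(.15); st(i)
    if np.array(robot.read_force())@X>8: break
robot.command_gripper(.085); robot.dwell(.2); st('open'); x,y,_=org(robot.read_tcp_pos())
robot.servo_line(w(x,y,.12),R,feed=.15); robot.servo_line(w(x-.03,y,.24),R,feed=.2); robot.dwell(.2); snap('wrist','w4'); snap('side','side4')
st()
a=cv2.imread('pics/side4.png')[170:290,240:380]; b=cv2.imread('pics/w4.png')
cv2.imwrite('pics/m4.png',np.hstack([cv2.resize(b[:,140:500],(300,400)),cv2.resize(a,(466,400),interpolation=3)]))
```

```text
0 t 24.97 org [ 0.0063 -0.0559  0.0429] F [ 4.7885  0.5016 -3.3993] w 0.058385187166364
1 t 25.37 org [ 0.0049 -0.0559  0.0429] F [ 6.319   1.2185 -2.8396] w 0.058583262472577925
open t 25.96 org [ 0.0046 -0.0559  0.0428] F [ 0.8516 -0.1343 -0.5794] w 0.08501999814082965
t 27.69 org [-0.0255 -0.0559  0.2392] F [ 0.2569 -0.7909 -0.1508] w 0.08498821130415174
```

View pics/m4.png

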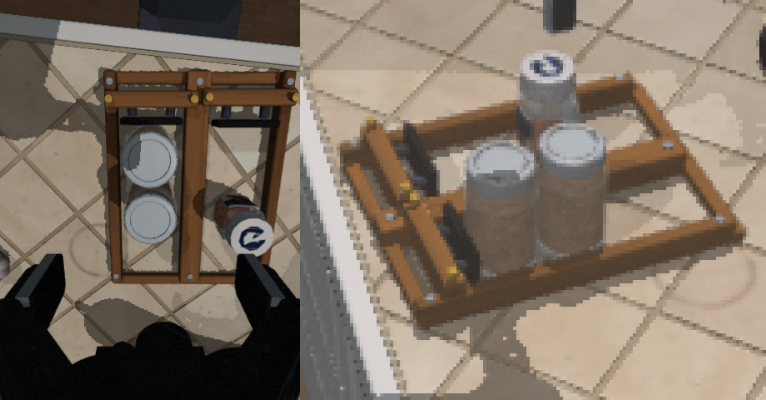

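The composite shows both caps in line in the right lane, at about (150,158) and (150,218). The old jar is at the pad, both stand upright, and the slim jar is unmoved. Now I'll measure the spacing.

Run:
```python
from h import *
g=cv2.cvtColor(cv2.imread('pics/w4.png'),6)[130:320,270:370]
c=cv2.HoughCircles(cv2.resize(g,None,fx=4,fy=4,interpolation=2),cv2.HOUGH_GRADIENT,1,150,param1=100,param2=30,minRadius=95,maxRadius=150)
print(c)
for u,v,r in c[0]: print(org(atz('w4',(u/4+269.6,v/4+129.6),.105)))
s=lambda u,v:((u-300)/466*140+239.6,v/400*120+169.6)
a=org(atz('side4',s(503,161),.105));b=org(atz('side4',s(573,142),.105));print(a,b,np.linalg.norm(a-b))
```

```text
[[[195.5 250.5 104.8]
  [200.5 530.5  98.7]]]
[-0.0563 -0.0568  0.105 ]
[ 0.002  -0.0558  0.105 ]
[-0.0528 -0.0563  0.105 ] [ 0.0063 -0.0552  0.105 ] 0.059100823283712696
```

```bash
python3 -c "
from h import *
print(robot.job_done())"
```

```text
the job is handed in; nothing more can be done
None
```

I handed the job in: the older jar was slid onto the sprung stop with a press of about 8 N at the tool, and the new jar stands closed up behind it (about 59 mm between axes in the pictures); the hand-in call returned no verdict, and contact with the stop at the end was judged from the pictures, not measured.

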